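# Snap ring held open at the spindle groove

### The arm

A 7-joint arm with a two-finger parallel gripper is mounted at the origin on the work surface. World frame = base frame: x ahead of the robot, y to its left, z up, the work surface at z = 0. Lengths are in m, angles in rad, forces in N, time in s.
With the tool pointing down it reaches from about 0.4 to 0.85 m from the base axis. Payload 4.5 kg.
Tool frame: the origin (TCP) lies between the finger pads; the fingertips stand 11 mm ahead of it and the grasp point (between the pads) lies 8 mm behind it (r.tip_reach is the distance from the TCP to the fingertips, in m); x points along the fingers, y is the direction in which the jaws open and shut, and the axes are right-handed (so a half turn about x gives the same grasp; the last joint's range is limited). The gripper opens to 88 mm and grips with 3 to 60 N. Pads are 18 mm wide; open, the fingers measure 123 mm over their backs; the gripper's body (75 mm by 187 mm) begins 45 mm behind the grasp point.
Start: joints at [1.237, 0.689, -0.195, 1.565, 0.157, 0.902, -0.215], TCP at [0.225, -0.583, 0.25] pointing down, gripper open.
Joint ranges: [-3.01, 3.01], [-0.46, 2.08], [-1.47, 1.51], [0.13, 2.56], [-1, 4.14], [0.04, 2.09], [-2.66, 2.66]. Speed limits (rad/s): [2.57, 2.57, 3.14, 3.14, 3.14, 3.14, 3.14].

### API

Orientations are given as a unit quaternion [x, y, z, w].
In Python, from plant import r gives the robot as it stands.
- The arm moves only by the tool drive_tool, never from a script. Its argument "deltas" is a list of rows, each a list of 3 entries, a list of its own where there are three numbers: the turn, a rotation vector about the tool's x, y, z in degrees, then the shift along the tool's x, y, z in cm, then the finger opening in cm, from 0 to 8.81. A call has 1 to 12 rows; each row shifts and turns the commanded pose from where the row before left it, along the tool's axes as they then stand; what a row does not reach is not made up. A row lasts 1/12 s, in which the tool goes at most 41.7 mm and 7.16 degrees, less where a joint would pass 70% of its speed; a pose out of reach is approached as far as the arm can. A call is refused whole if a number of a shift passes 4.17 or a number of a turn 7.16, either way. A call with a gripper value outside its range is refused whole. The fingers move at their own pace and stop on an object; "force" is the grip in N (left out, the last holds). Time passes only in rows, so rows that do not move let the fingers close. It gives the time, the measured TCP pose, the force and the opening at its end, in the units of the state.
- r.get_state(): the state, without advancing time (a new reading comes with each control period).
- r.snapshot(name): name is "scene" or "top" or "wrist"; returns a dict with "color" (400x640x3 uint8, red, green, blue), "fov_y" (degrees; the focal length in pixels is half the picture's height over the tangent of half this angle, whatever the lens; pixels are square), "cx", "cy" (the principal point, pixels), "k1" (the pictures are not rectified: a ray, as slopes to the right and down, at radius r is drawn at 1 + k1 r^2 times it, then the intrinsics apply), "extrinsics" (4x4, takes a point from world to camera coordinates); the wrist camera has in their place "tool_from_camera" (4x4, takes a point from camera to tool coordinates, whose origin is the TCP and whose axes are the tool frame's). Camera axes: x right, y up, looking along -z (the intrinsics and any distortion apply to the point x, -y, -z); pixel columns grow to the right and rows downward; lengths in m; the calibration is good to about 2 mm. A picture is of the moment at which its call begins: read the wrist's pose just before it. There is no depth.
- r.finish_job(): hands the job in, once; it reports no verdict.
The state is a dict: "clock": time; "q": joint angles; "qd": joint speeds; "joint_torque": joint torques, N m; "tool_pos": TCP position; "eef_rot": TCP orientation; "contact_force": force on the tool from outside, world axes, zero at the start; "moment": the same for the moment, N m; "opening": opening from 0.0 (shut) to 1.0 (fully open).
Only numpy, scipy, OpenCV 4.12 (cv2) and the standard library are available. Lean on these libraries where they do the work, as an engineer would, in place of code of your own. Each camera call takes 0.05 s, during which the arm holds its last target. There are 200 camera calls.

### The job

Refit the snap ring on the bench drill's spindle: take the snap ring pliers from the wooden block by their handles, set the pins between the ears of the ring that lies on the tin, squeeze to spread the ring and lift it off. Slide the spread ring down over the spindle end until it lies level at the groove, on top of the collar or a hair above it, and finish there still squeezing the pliers, with the ring held open clear of the spindle and without leaning on it: do not let the ring snap in. Leave the other things on the bench where they are.

Things in the scene. Friction and masses are not known exactly. Their poses are not given: they have to be found in the camera images.
- pliers: Snap ring pliers standing tips down in a wooden block; squeezing the handles spreads the pins. Origin midway between the pin ends; z up along the pliers, y the line in which they open, x their thickness. 150 mm, 0.14 kg. Steel pins 6 mm thick, z 0 to 25 mm; jaws (x 7 mm) to z 68; boss 22 mm across, x 14 mm, at z 72; black handles (x 13 mm), z 86 to 148.
- pin_tips (a point): On the pliers: same point as their origin, midway between the two pin ends. At rest the pins nearly touch: over both 13 mm along y at their ends, 16 mm at z 12. Squeezed fully, the crowns rise 5 to 6 mm in this frame and the pin ends swing up 4 mm (arcs about the boss): the pins net sink 1 to 2 mm under a still hand, plus the forward travel of its own pads.
- handle_grip (a point): On the pliers' middle plane, 132 mm above the pin ends, midway between the crowns of the bowed handles: grip here, closing along y. 67 mm over the handles at rest, 29 mm at the stop. A spring parts them: they give from 6 N, reach the stop at 9 N empty, about 17 N with the ring. Gripped 2 to 5 mm narrower than at rest, the pliers carry with pins closed.
- jaw_l (a joint): How far each plier lever is squeezed, in rad: 0 at rest (pins together), 0.30 at the stop (pins about 45 mm apart, middle to middle). Both levers move alike on either side of the middle plane.
- ring: Steel snap ring lying flat on the tin: an open C, 4 mm thick, 38 mm inside, 50 mm outside, 24 g, with two ears pointing outwards beside the gap; each ear has an upright V notch, for a plier pin, in the face towards the gap. Origin: centre of the free ring, at its underside; x points to the middle of the gap, z up.
- ring_gap (a point): On the ring, 32.5 mm along its x, at the underside: middle of the gap between the notches. The pins go down here, the pliers' y along the ring's y. Ears 18 mm apart at the notch mouths, 26 mm at the bottoms; they overhang the tin, 30 mm of free space beneath. Pressed outwards (7 N each) the pins centre in the notches and hold the ring by friction.
- ring_bore (a point): On the ring, 3.8 mm along its x from its origin, at the underside: the middle of the opening when the ring is fully spread; it then passes over a round bar of up to 43 mm.
- ring_arm_l (a joint): How far the ring's arm on its +y side is sprung outwards, in rad: 0 free, 0.26 to 0.28 with the pliers fully squeezed. The ring clears the spindle from about 0.20. It springs back when let go.
- ring_arm_r (a joint): The same for the arm on the ring's -y side.
- tin: Closed round aluminium tin, 45 mm in diameter, 30 mm high, 0.25 kg, loose; the ring lies centred on its lid. Origin: centre of its underside.
- spindle: Drill belt pulley on an upright spindle in a wooden block, fixed. Origin on the axis at bench height, z up. From below: block 120 mm square to 20 mm, pulley (120 and 92 mm across) to 50, bearing (80 mm) to 66, collar (48 mm) to 80, groove to 86, spindle (40 mm) to 97, chamfer to 33 mm across at the top, 101.5 mm up.
- groove (a point): On the spindle's axis, 80 mm above the bench: lower wall of the groove (6 mm wide, 1.6 mm deep), level with the collar's top. The ring's underside belongs at this height, or up to 2 mm above.
- block: Wooden tool block, fixed, 56 mm (x) by 130 mm (y), 70 mm high; origin centre of its underside. The pliers stand in its middle pocket (10 by 24.5 mm, 58 mm deep), their y along its y, pin ends 12 mm above the bench. Two steel punches stand 45 mm to either side, up to 106 mm above the bench.
- spacer: Bystander, loose: closed steel spacer ring, 52 mm outside, 10 mm thick, lying flat (origin: centre of its underside).
- nut0: Bystander, loose: half of a brown palm nut, 42 mm across, 22 mm high, flat side down.
- nut1: Bystander, loose: half of a brown palm nut, 36 mm across, 19 mm high.
- nut2: Bystander, loose: half of a brown palm nut, 40 mm across, 21 mm high.
- cone: Bystander, loose: pine cone standing on its base, 54 mm across, 62 mm high.
Not all that is in view belongs to the job. Leave any green or orange look-alike of the spindle alone.

How it is judged:
By the outcome, as a careful person would: the job done as asked, in the order asked, and still so for the second after the job is handed in, while the arm keeps its last pose, push and grip.
It also fails if it takes over 72 s, if anything falls off the work surface, if the arm or the gripper's body presses on something with over 40 N, if the wrist force passes 120 N, or if a joint passes its speed limit or range.

## Working session

There is one attempt and no reset: what is moved stays moved. The work goes in short steps, Python scripts to look and compute and a tool call to move; the robot and the scene stay as the last step left them, time stands still between calls to the robot, and variables do not carry over. Pictures are saved under pics/ and viewed, about 8 in all and at most 12, crops included, and the job is handed in when it is done.

Besides the shell and the picture viewer there is one more tool, called after ">>>" by a JSON object that holds its "api" and its "payload", one argument or row to a line. drive_tool: Moves the arm, as the interface text tells. Its arguments: {"type":"object","properties":{"deltas":{"type":"array","items":{"type":"array"}},"force":{"type":"number"}},"required":["deltas"]}

```bash
ls; mkdir -p pics; python3 - <<'E'
from plant import r
import cv2,pickle
s=r.get_state();print(s['clock'],s['tool_pos'],s['eef_rot'],s['contact_force'],r.tip_reach)
d={}
for n in('scene','top','wrist'):
    d[n]=r.snapshot(n);cv2.imwrite(f'pics/a_{n}.png',d[n]['color'][:,:,::-1]);print(n,{k:v for k,v in d[n].items() if k!='color'})
pickle.dump(d,open('a.pkl','wb'))
E
```

```text
pics
0.0 [ 0.2244251  -0.58268252  0.24891431] [-0.69500545 -0.12993808  0.69535512 -0.12870422] [ 0.37702695 -0.0496092   0.00583423] 0.011
scene {'fov_y': 44.355150946327626, 'cx': 328.62621407526933, 'cy': 195.22386121022006, 'k1': 0.02326347548975219, 'extrinsics': array([[-3.77392243e-01,  9.26053481e-01, -2.10191899e-04,
         1.79791596e-01],
       [-8.01497849e-01, -3.26518688e-01,  5.00985773e-01,
         3.49224749e-01],
       [ 4.63870987e-01,  1.89236613e-01,  8.65455494e-01,
        -1.23868571e+00],
       [ 0.00000000e+00,  0.00000000e+00,  0.00000000e+00,
         1.00000000e+00]])}
top {'fov_y': 46.5169745321588, 'cx': 319.84885350710954, 'cy': 201.293059535383, 'k1': -0.09410795265114956, 'extrinsics': array([[-0.01334142, -0.99990439,  0.00363654, -0.00818907],
       [ 0.97348982, -0.01215829,  0.22840697, -0.51954969],
       [-0.22834092,  0.00658741,  0.97355895, -0.90988683],
       [ 0.        ,  0.        ,  0.        ,  1.        ]])}
wrist {'fov_y': 65.52403017652445, 'cx': 313.07837864669455, 'cy': 197.4756703202982, 'k1': -0.0067084749944877715, 'tool_from_camera': array([[ 2.02444809e-04,  2.95319684e-01, -9.55398473e-01,
        -1.36464794e-01],
       [ 9.99999698e-01,  6.57477945e-04,  4.15126189e-04,
        -4.93210982e-04],
       [ 7.50748360e-04, -9.55398269e-01, -2.95319462e-01,
        -7.62421330e-02],
       [ 0.00000000e+00,  0.00000000e+00,  0.00000000e+00,
         1.00000000e+00]])}
```

View pics/a_scene.png

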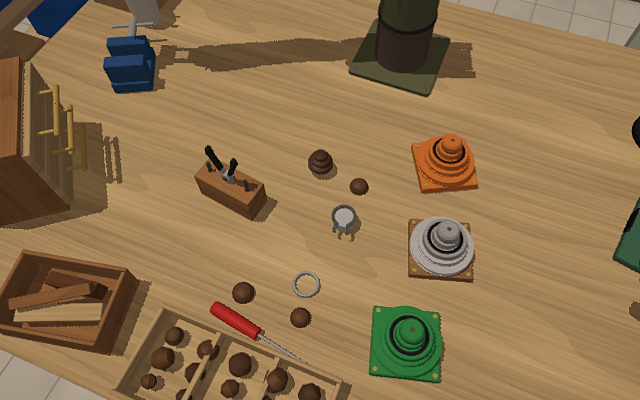

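View pics/a_top.png

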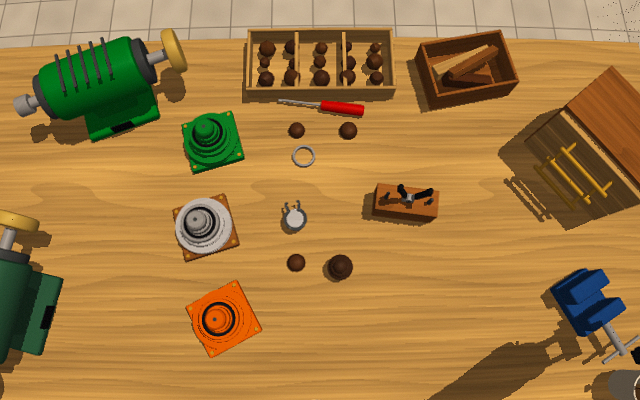

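The scene view shows the pliers in the block near (225,170), the ring on the tin near (344,217) and the steel spindle near (445,245). In the top view they are at (410,200), (293,217) and (200,222). I'll enlarge these next.

```bash
cat > h.py <<'E'
import numpy as np,cv2,pickle
from scipy.spatial.transform import Rotation as R
def cam(s,pose=None):
    """returns f, cx, cy, k1, world_from_camera"""
    f=200/np.tan(np.radians(s['fov_y']/2))
    if 'extrinsics' in s: T=np.linalg.inv(s['extrinsics'])
    else:
        W=np.eye(4);W[:3,:3]=R.from_quat(pose[1]).as_matrix();W[:3,3]=pose[0];T=W@s['tool_from_camera']
    return f,s['cx'],s['cy'],s['k1'],T
def ray(c,uv):
    f,cx,cy,k,T=c
    d=np.array([(uv[0]-cx)/f,(uv[1]-cy)/f]);p=d.copy()
    for _ in range(20):p=d/(1+k*(p@p))
    return T[:3,3],T[:3,:3]@np.array([p[0],-p[1],-1])
def onz(c,uv,z):
    o,d=ray(c,uv);return o+d*(z-o[2])/d[2]
def px(c,P):
    f,cx,cy,k,T=c
    q=np.linalg.inv(T)@np.append(P,1);p=np.array([q[0],-q[1]])/-q[2];p=p*(1+k*(p@p))
    return p*f+[cx,cy]
def tri(c1,u1,c2,u2):
    o1,d1=ray(c1,u1);o2,d2=ray(c2,u2)
    t=np.linalg.lstsq(np.stack([d1,-d2],1),o2-o1,rcond=None)[0]
    a=o1+t[0]*d1;b=o2+t[1]*d2;return (a+b)/2,np.linalg.norm(a-b)
E
python3 - <<'E'
from h import *
d=pickle.load(open('a.pkl','rb'))
t,s=d['top']['color'],d['scene']['color']
def cr(i,u,v,w,h,k):return cv2.resize(i[v:v+h,u:u+w],(w*k,h*k),interpolation=cv2.INTER_CUBIC)
a=np.hstack([cr(t,365,170,80,60,5),cr(s,185,135,80,60,5)])
def lo(i,u,v):return cr(i,u,v,40,60,5)
b=np.hstack([lo(t,273,190),lo(s,324,195),cr(t,165,195,40,60,5),cr(s,425,215,40,60,5)])
cv2.imwrite('pics/b.png',np.vstack([a,b])[:,:,::-1])
c=cam(d['top']);cs=cam(d['scene'])
print('ring',onz(c,(293,217),.034),onz(cs,(344,217),.034))
print('spindle top',onz(c,(198,218),.1015),onz(cs,(449,231),.1015))
print('tri pl',tri(c,(410,197),cs,(228,178)))
E
```

```text
ring [0.49194946 0.04245477 0.034     ] [0.49441128 0.04024289 0.034     ]
spindle top [0.47861527 0.22804091 0.1015    ] [0.48310603 0.23608905 0.1015    ]
tri pl (array([ 0.5214316 , -0.19846012,  0.07644857]), np.float64(0.004818084655228649))
```

View pics/b.png

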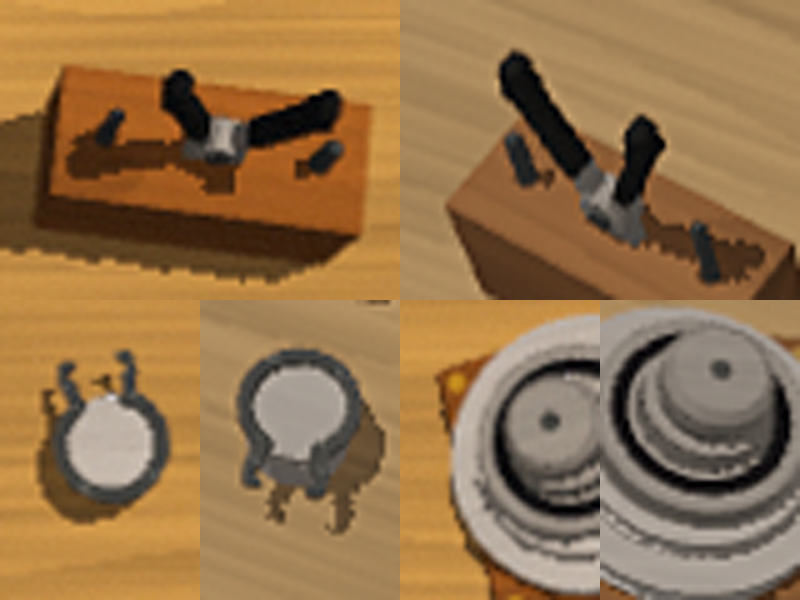

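The crops show the handle ends at top (401,186), (431,191) and scene (208,148), (234,161). The ring ears are up in the top view at (286,204), (298,201), and the spindle centre dot is at top (195,219), scene (449,229).

```bash
python3 - <<'E'
from h import *
np.set_printoptions(precision=4,suppress=True)
d=pickle.load(open('a.pkl','rb'))
c=cam(d['top']);cs=cam(d['scene'])
def hd(v):return np.degrees(np.arctan2(v[1],v[0]))
print('sp',tri(c,(195,219),cs,(449,228.8)),onz(c,(195,219),.1015),onz(cs,(449,228.8),.1015))
B=[onz(c,u,.07) for u in((378,183.6),(439.2,191.6),(437,217.4),(375,209))]
print('block',B,np.mean(B,0),hd(B[0]-B[1]),hd(B[3]-B[2]),hd(B[0]-B[3]),np.linalg.norm(B[0]-B[1]),np.linalg.norm(B[0]-B[3]))
H=[tri(c,(401,186),cs,(208,148)),tri(c,(431,191),cs,(234,161))]
H=[tri(c,(401,186),cs,(234,161)),tri(c,(431,191),cs,(208,148))] if 0 else H
print('handles',H,hd(H[0][0]-H[1][0]));print(tri(c,(401,186),cs,(234,161)),tri(c,(431,191),cs,(208,148)))
rc=onz(c,(295,219),.034);e=[onz(c,u,.034) for u in((286.4,204.4),(298,201.4))]
print('ring',rc,onz(cs,(345,216),.034),e,hd(np.mean(e,0)-rc),hd(e[0]-e[1])-90)
g=[onz(cs,u,.034) for u in((324+(252-200)/5,195+36),(324+(317-200)/5,195+38))]
print(g,hd(np.mean(g,0)-onz(cs,(345,216),.034)))
for n,T in(('nut',(296,262)),('cone',(340,267)),('spacer',(303,156))):print(n,onz(c,T,.02))
E
```

```text
sp (array([0.4772, 0.235 , 0.0985]), np.float64(0.0003448015815542294)) [0.4767 0.234  0.1015] [0.4788 0.2349 0.1015]
block [array([ 0.5535, -0.1366,  0.07  ]), array([ 0.5348, -0.2643,  0.07  ]), array([ 0.48  , -0.2558,  0.07  ]), array([ 0.4994, -0.1281,  0.07  ])] [ 0.5169 -0.1962  0.07  ] 81.66432550491669 81.3607979344285 -8.91110442958727 0.12907066829512098 0.05476212875180882
handles [(array([ 0.5271, -0.1839,  0.1866]), np.float64(0.045766542452602615)), (array([ 0.5123, -0.2057,  0.131 ]), np.float64(0.05176823659738202))] 55.684627368946025
(array([ 0.5241, -0.1672,  0.1569]), np.float64(0.002171282732027729)) (array([ 0.5148, -0.2255,  0.154 ]), np.float64(0.00028702673470798245))
ring [0.4876 0.0382 0.034 ] [0.4916 0.0413 0.034 ] [array([0.5196, 0.0566, 0.034 ]), array([0.5259, 0.0317, 0.034 ])] 9.58817601322232 14.192563800132362
[array([0.5301, 0.0341, 0.034 ]), array([0.5246, 0.0591, 0.034 ])] 8.434999592156494
nut [0.3978 0.037  0.02  ]
cone [ 0.386  -0.0558  0.02  ]
spacer [0.6328 0.0209 0.02  ]
```

```bash
cat >> h.py <<'E'
def now():
    from plant import r
    s=r.get_state();return s['tool_pos'],s['eef_rot'],s
def go(p,yh):
    """shift in tool axes (cm) and turn about tool x (deg) to bring TCP to p, tool pointing down with y heading yh; also the tilt"""
    tp,tq,s=now();M=R.from_quat(tq).as_matrix()
    y=np.array([np.cos(np.radians(yh)),np.sin(np.radians(yh)),0]);x=np.array([0,0,-1.]);G=np.stack([x,y,np.cross(x,y)],1)
    rv=np.degrees(R.from_matrix(M.T@G).as_rotvec())
    print('t',s['clock'],'rotvec',rv.round(2),'shift_cm tool',(M.T@(np.array(p)-tp)*100).round(3),'shift in final axes',(G.T@(np.array(p)-tp)*100).round(3),'F',np.round(s['contact_force'],2),'open',s['opening']*88.1)
def shot(n,name):
    from plant import r
    p,q,_=now();s=r.snapshot(n);s['pose']=(p,q);pickle.dump(s,open(name+'.pkl','wb'));cv2.imwrite(f'pics/{name}.png',s['color'][:,:,::-1]);return s,cam(s,(p,q))
E
python3 - <<'E'
from h import *
np.set_printoptions(precision=4,suppress=True)
p,q,s=now();M=R.from_quat(q).as_matrix();print(M)
for y in(81.4,-98.6):go((.5185,-.1962,.26),y)
E
```

```text
[[-0.0006  0.3596 -0.9331]
 [ 0.0012 -0.9331 -0.3596]
 [-1.     -0.0014  0.0001]]
t 0.15 rotvec [-150.32   -0.1     0.03] shift_cm tool [ -1.058 -25.503 -41.333] shift in final axes [-1.09  42.621 23.285] F [0.56 0.88 0.32] open 87.89623771915196
t 0.15 rotvec [29.68  0.02  0.08] shift_cm tool [ -1.058 -25.503 -41.333] shift in final axes [ -1.09  -42.621 -23.285] F [0.56 0.88 0.32] open 87.89623771915196
```

>>> {"api": "drive_tool", "payload": {
  "deltas": [
    [[0,0,0],[0,-1.8,-2.9],8.8],
    [[0,0,0],[0,-1.8,-2.9],8.8],
    [[0,0,0],[0,-1.8,-2.9],8.8],
    [[0,0,0],[0,-1.8,-2.9],8.8],
    [[0,0,0],[0,-1.8,-2.9],8.8],
    [[0,0,0],[0,-1.8,-2.9],8.8],
    [[0,0,0],[0,-1.8,-2.9],8.8],
    [[0,0,0],[0,-1.8,-2.9],8.8],
    [[0,0,0],[0,-1.8,-2.9],8.8],
    [[0,0,0],[0,-1.8,-2.9],8.8],
    [[0,0,0],[0,-1.8,-2.9],8.8],
    [[0,0,0],[0,-1.8,-2.9],8.8]
  ],
  "force": 8
}}

```text
clock: 1.15
tool_pos: [0.4724, -0.255, 0.2496]
eef_rot: [-0.695, -0.129, 0.695, -0.129]
contact_force: [0.4, 0.0, -0.5]
opening: 1.001
```

>>> {"api": "drive_tool", "payload": {
  "deltas": [
    [[0,0,0],[0,-1.9,-3.2],8.8],
    [[0,0,0],[0,-1.9,-3.2],8.8],
    [[6,0,0],[-0.5,0,0],8.8],
    [[6,0,0],[-0.5,0,0],8.8],
    [[6,0,0],[0,0,0],8.8],
    [[6,0,0],[0,0,0],8.8],
    [[5.7,0,0],[0,0,0],8.8],
    [[0,0,0],[0,0,0],8.8],
    [[0,0,0],[0,0,0],8.8]
  ]
}}

```text
clock: 1.9
tool_pos: [0.5178, -0.1979, 0.2595]
eef_rot: [-0.705, 0.052, 0.705, 0.052]
contact_force: [0.3, 0.1, -0.6]
opening: 0.998
```

```bash
python3 - <<'E'
from h import *
go((.5185,-.1962,.26),-98.6)
shot('wrist','w1')
E
```

```text
t 1.9 rotvec [ 0.15  0.03 -0.01] shift_cm tool [-0.045 -0.175 -0.049] shift in final axes [-0.045 -0.175 -0.049] F [ 0.33  0.13 -0.57] open 87.88626263752853
```

View pics/w1.png

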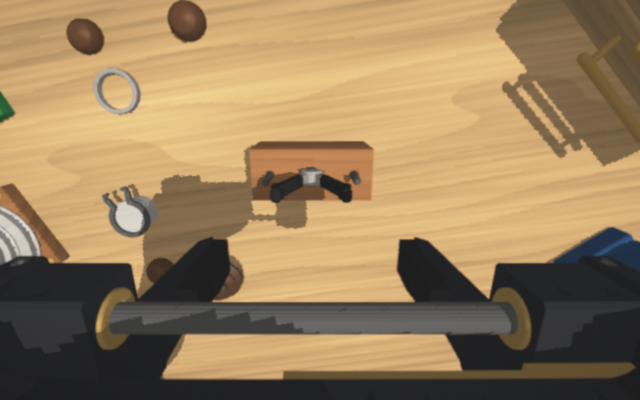

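The wrist view shows the block top with corners (250,149), (373,150), (371,200), (248,200), the handle ends at (277,195) and (347,196), and the ring at (130,215).

```bash
python3 - <<'E'
from h import *
np.set_printoptions(precision=4,suppress=True)
def hd(v):return np.degrees(np.arctan2(v[1],v[0]))
s=pickle.load(open('w1.pkl','rb'));c=cam(s,s['pose'])
B=[onz(c,u,.07) for u in((250,149),(373,150),(371,200),(248,200))]
print(B,np.mean(B,0),hd(B[0]-B[1]),hd(B[3]-B[2]),[np.linalg.norm(B[i]-B[i-1]) for i in range(4)])
H=[onz(c,u,.155) for u in((277,195),(347,196))];print(H,np.mean(H,0),hd(H[0]-H[1]))
a=s['color'][140:290,90:390];cv2.imwrite('pics/w1c.png',cv2.resize(a,(800,400),interpolation=cv2.INTER_CUBIC)[:,:,::-1])
E
```

```text
[array([ 0.5556, -0.1363,  0.07  ]), array([ 0.5355, -0.2636,  0.07  ]), array([ 0.4809, -0.2564,  0.07  ]), array([ 0.5009, -0.1225,  0.07  ])] [ 0.5182 -0.1947  0.07  ] 81.04098985441259 81.50702958721295 [np.float64(0.056361951301890506), np.float64(0.12894946403415453), np.float64(0.055045843998298205), np.float64(0.13543468533511496)]
[array([ 0.5256, -0.1691,  0.155 ]), array([ 0.5164, -0.225 ,  0.155 ])] [ 0.521  -0.1971  0.155 ] 80.65180595809227
```

View pics/w1c.png

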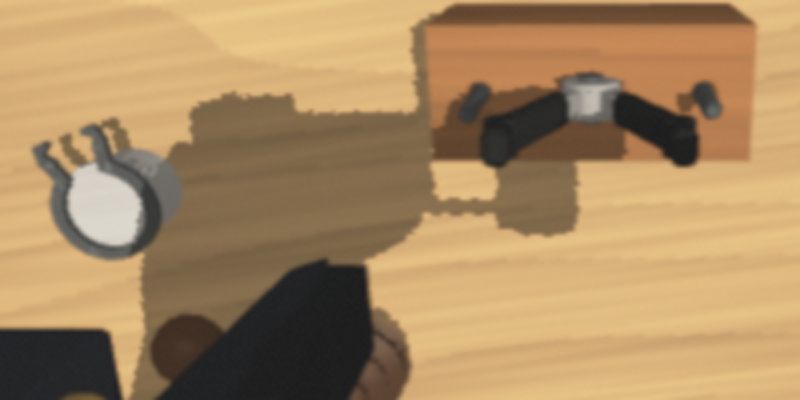

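```bash
python3 - <<'E'
from h import *
s=pickle.load(open('w1.pkl','rb'));c=cam(s,s['pose'])
H=[onz(c,u,.158) for u in((276.4,190.6),(345.8,192.5))];print(H,np.mean(H,0))
go((.5195,-.1962,.136),-98.7)
E
```

```text
[array([ 0.5301478 , -0.16976814,  0.158     ]), array([ 0.52042083, -0.22423591,  0.158     ])] [ 0.52528431 -0.19700203  0.158     ]
t 1.95 rotvec [ 0.24  0.02 -0.  ] shift_cm tool [12.357 -0.197 -0.151] shift in final axes [12.357 -0.196 -0.146] F [-0.32  0.15 -0.68] open 88.02228010213761
```

>>> {"api": "drive_tool", "payload": {
  "deltas": [
    [[0,0,0],[1,-0.2,-0.3],8.8],
    [[0,0,0],[2,0,0],8.8],
    [[0,0,0],[2,0,0],8.8],
    [[0,0,0],[2,0,0],8.8],
    [[0,0,0],[2,0,0],8.8],
    [[0,0,0],[1.5,0,0],8.8],
    [[0,0,0],[1,0,0],8.8],
    [[0,0,0],[0.85,0,0],8.8],
    [[0,0,0],[0,0,0],8.0],
    [[0,0,0],[0,0,0],7.5],
    [[0,0,0],[0,0,0],7.0],
    [[0,0,0],[0,0,0],6.7]
  ],
  "force": 25
}}

```text
clock: 2.95
tool_pos: [0.5218, -0.1967, 0.1371]
eef_rot: [0.706, -0.053, -0.704, -0.053]
contact_force: [-0.3, -0.3, 0.6]
opening: 0.766
```

>>> {"api": "drive_tool", "payload": {
  "deltas": [
    [[0,0,0],[0,0,0],6.5],
    [[0,0,0],[0,0,0],6.4],
    [[0,0,0],[0,0,0],6.4],
    [[0,0,0],[0,0,0],6.4]
  ]
}}

```text
clock: 3.28
tool_pos: [0.5219, -0.1967, 0.1371]
eef_rot: [0.706, -0.053, -0.704, -0.053]
contact_force: [-0.4, 0.1, 6.0]
opening: 0.724
```

```bash
python3 - <<'E'
from h import *
go((.521,-.1962,.136),-98.7)
shot('wrist','w2')
E
```

```text
t 3.2833 rotvec [ 0.07 -0.13 -0.02] shift_cm tool [ 0.114 -0.037  0.1  ] shift in final axes [ 0.114 -0.037  0.1  ] F [-0.36  0.11  6.02] open 63.802904287554
```

View pics/w2.png

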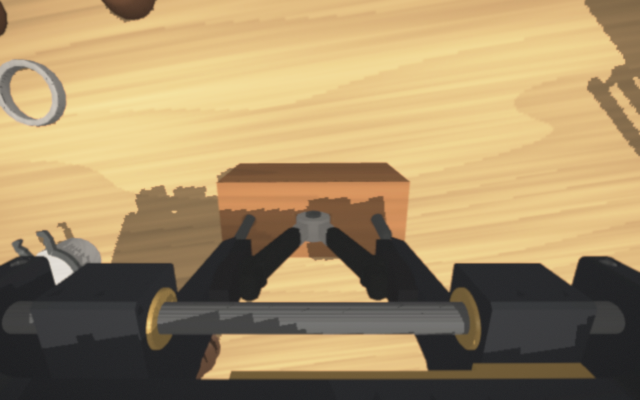

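The handles sit between the pads at (255,280) and (375,280), with the boss centred at (313,222). The grip is good, so I'll lift straight up.

>>> {"api": "drive_tool", "payload": {
  "deltas": [
    [[0,0,0],[-0.5,0,0],6.4],
    [[0,0,0],[-0.8,0,0],6.4],
    [[0,0,0],[-1,0,0],6.4],
    [[0,0,0],[-1,0,0],6.4],
    [[0,0,0],[-1,0,0],6.4],
    [[0,0,0],[-1,0,0],6.4],
    [[0,0,0],[-1,0,0],6.4],
    [[0,0,0],[-1,0,0],6.4],
    [[0,0,0],[-1,0,0],6.4],
    [[0,0,0],[-1,0,0],6.4],
    [[0,0,0],[0,0,0],6.4],
    [[0,0,0],[0,0,0],6.4]
  ]
}}

```text
clock: 4.33
tool_pos: [0.5215, -0.1966, 0.2298]
eef_rot: [0.706, -0.053, -0.705, -0.053]
contact_force: [-0.3, 0.1, -1.3]
opening: 0.728
```

```bash
python3 - <<'E'
from h import *
# ring gap estimate from first view; TCP straight above, y heading for ring x heading ~11
rc=np.array([.4895,.0397]);h=np.radians(10.5);g=rc+.0325*np.array([np.cos(h),np.sin(h)]);print(g)
go((*g,.235),-79.5)
E
```

```text
[0.52145578 0.04562265]
t 4.3333 rotvec [-19.12  -0.07  -0.02] shift_cm tool [ -0.527 -23.947   3.632] shift in final axes [ -0.517 -23.815  -4.412] F [-0.3   0.07 -1.32] open 64.11918696797632
```

>>> {"api": "drive_tool", "payload": {
  "deltas": [
    [[0,0,0],[-1.5,0,0],6.4],
    [[0,0,0],[-1.5,0,0],6.4],
    [[0,0,0],[0,-1.5,0.2],6.4],
    [[0,0,0],[0,-2.4,0.4],6.4],
    [[0,0,0],[0,-2.5,0.4],6.4],
    [[0,0,0],[0,-2.5,0.4],6.4],
    [[0,0,0],[0,-2.5,0.4],6.4],
    [[0,0,0],[0,-2.5,0.4],6.4],
    [[0,0,0],[0,-2.5,0.4],6.4],
    [[0,0,0],[0,-2.5,0.4],6.4],
    [[0,0,0],[0,-2.5,0.4],6.4],
    [[0,0,0],[0,-2.5,0.3],6.4]
  ]
}}

```text
clock: 5.33
tool_pos: [0.5195, 0.0465, 0.2585]
eef_rot: [-0.704, 0.053, 0.706, 0.053]
contact_force: [-0.2, 0.5, -1.6]
opening: 0.727
```

>>> {"api": "drive_tool", "payload": {
  "deltas": [
    [[-3,0,0],[0,0,0],6.4],
    [[-4,0,0],[0.5,0,0],6.4],
    [[-4,0,0],[1,0,0],6.4],
    [[-4,0,0],[1,0,0],6.4],
    [[-4,0,0],[0,0,0],6.4],
    [[0,0,0],[0,0,0],6.4],
    [[0,0,0],[0,0,0],6.4],
    [[0,0,0],[0,0,0],6.4]
  ]
}}

```text
clock: 6.0
tool_pos: [0.5204, 0.0452, 0.2341]
eef_rot: [-0.704, -0.063, 0.704, -0.063]
contact_force: [-1.0, 0.2, -1.6]
opening: 0.727
```

```bash
python3 - <<'E'
from h import *
go((.5215,.0456,.235),-79.5)
s,_=shot('wrist','w3')
t,_=shot('top','t3');sc,_=shot('scene','s3')
a=s['color'][130:330,170:470]
b=cv2.resize(a,(800,533),interpolation=cv2.INTER_CUBIC);cv2.imwrite('pics/w3c.png',b[:,:,::-1])
E
```

```text
t 6.0 rotvec [-0.24  0.01 -0.  ] shift_cm tool [-0.087 -0.015 -0.114] shift in final axes [-0.086 -0.015 -0.114] F [-1.    0.23 -1.6 ] open 64.0286966391182
```

View pics/w3c.png

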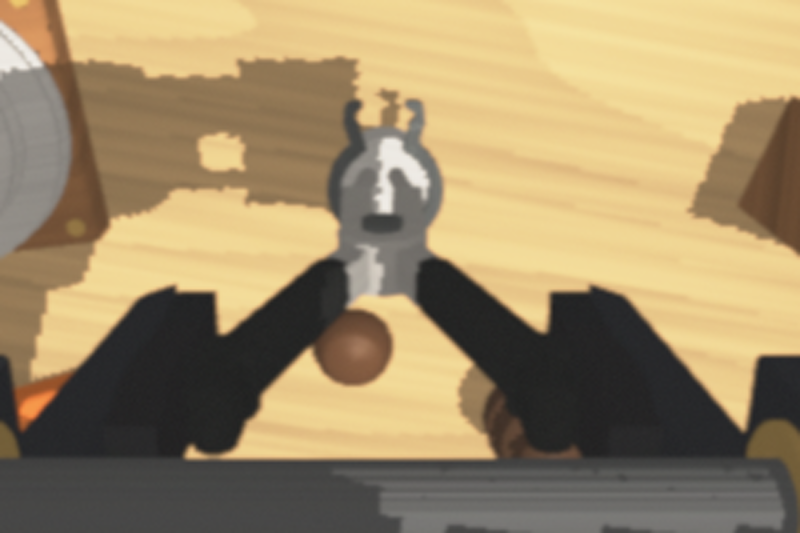

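The ear tips are at crop (352,105) and (415,105), and the boss is at (383,222). I need the pins from the fixed cameras, so I'll enlarge those.

```bash
python3 - <<'E'
from h import *
np.set_printoptions(precision=4,suppress=True)
w,t,s=[pickle.load(open(n+'.pkl','rb')) for n in('w3','t3','s3')]
cw=cam(w,w['pose']);ct=cam(t);cs=cam(s)
p,q=w['pose'];M=R.from_quat(q).as_matrix()
f=lambda u:(170+u[0]*.375,130+u[1]*.375)
pin=p+M@[.125,0,0];print('nominal pin',pin,'px w,t,s',px(cw,pin),px(ct,pin),px(cs,pin))
boss=p+M@[.125-.072,0,0];print('boss',boss,px(cw,boss),f((383,222)))
E=[onz(cw,f(u),.034) for u in((352,105),(415,105))];print('ears',E,np.mean(E,0),np.degrees(np.arctan2(*(E[0]-E[1])[1::-1]))-90)
def cr(c,im,P,w=44,h=66,k=9):
    u,v=px(c,P).round().astype(int);print('crop',u-w//2,v-h//2);return cv2.resize(im[v-h//2:v+h//2,u-w//2:u+w//2],(w*k,h*k),interpolation=cv2.INTER_CUBIC)
P=(pin+np.array([.521,.045,.034]))/2
cv2.imwrite('pics/c3.png',np.hstack([cr(ct,t['color'],P),cr(cs,s['color'],P)])[:,:,::-1])
E
```

```text
nominal pin [0.5204 0.0452 0.1091] px w,t,s [313.7117 192.3736] [289.6009 195.5317] [342.4913 210.5662]
boss [0.5204 0.0452 0.1811] [313.9021 223.1248] (313.625, 213.25)
ears [array([0.5226, 0.0586, 0.034 ]), array([0.5272, 0.033 , 0.034 ])] [0.5249 0.0458 0.034 ] 10.222661848131338
crop 269 167
crop 320 187
```

View pics/c3.png

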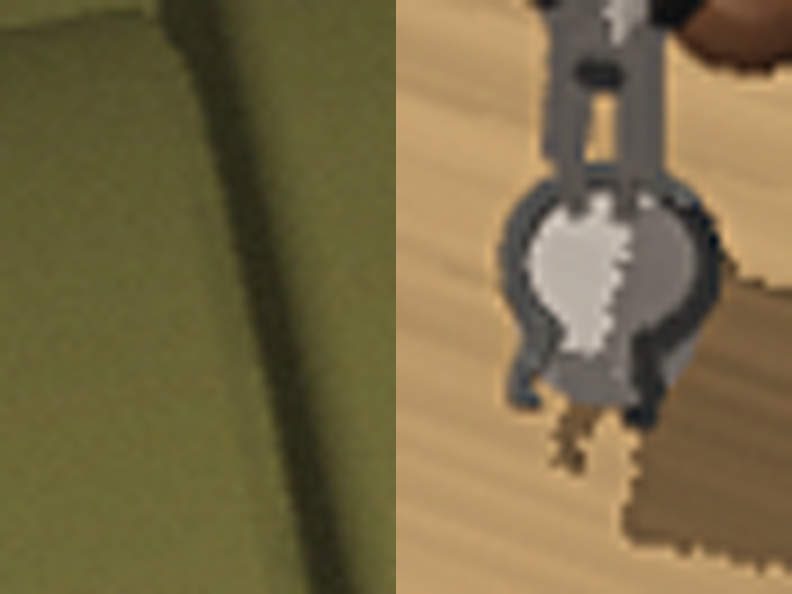

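The scene crop shows the pin ends around image (342.7,210), against a nominal (342.5,210.6), so the pliers hang straight. The ears are at (334,230) and (348,233). Next I'll refine the ring centre numerically.

```bash
python3 - <<'E'
from h import *
from scipy.optimize import least_squares
from plant import r
np.set_printoptions(precision=4,suppress=True)
print('tip_reach',r.tip_reach)
d=pickle.load(open('a.pkl','rb'));w1=pickle.load(open('w1.pkl','rb'))
def lid(name,c,im,box):
    u0,v0,u1,v1=box;a=im[v0:v1,u0:u1].astype(int)
    sat=a.max(2)-a.min(2);m=((sat<40)).astype(np.uint8)          # grey: ring, lid, tin
    br=((sat<40)&(a.min(2)>140)).astype(np.uint8)
    for nm,mm in(('grey',m),('lid',br)):
        cs,_=cv2.findContours(mm,cv2.RETR_EXTERNAL,cv2.CHAIN_APPROX_NONE)
        k=max(cs,key=cv2.contourArea)[:,0]+[u0,v0]
        P=np.array([onz(c,u,.034)[:2] for u in k])
        g=least_squares(lambda x:np.hypot(*(P-x[:2]).T)-x[2],[*P.mean(0),.02],loss='soft_l1',f_scale=.001)
        print(name,nm,len(k),'centre',g.x[:2],'r',g.x[2],'bbox',k.min(0),k.max(0))
lid('top',cam(d['top']),d['top']['color'],(273,195,318,245))
lid('scene',cam(d['scene']),d['scene']['color'],(325,200,365,245))
lid('w1',cam(w1,w1['pose']),w1['color'],(95,180,165,242))
E
```

```text
tip_reach 0.011
top grey 94 centre [0.4903 0.0392] r 0.025137166305256493 bbox [283 200] [306 230]
top lid 46 centre [0.4891 0.0393] r 0.01675191991396268 bbox [287 209] [302 226]
scene grey 84 centre [0.4972 0.0395] r 0.027801871743820265 bbox [331 205] [356 234]
scene lid 48 centre [0.4934 0.0386] r 0.0171260774034539 bbox [335 209] [352 226]
w1 grey 174 centre [0.494  0.0342] r 0.02993788726273388 bbox [102 187] [158 236]
w1 lid 83 centre [0.4902 0.0391] r 0.01747495191512899 bbox [115 201] [142 231]
```

>>> {"api": "drive_tool", "payload": {
  "deltas": [
    [[0,0,0],[0,0,-0.24],6.4],
    [[0,0,0],[1,0,0],6.4],
    [[0,0,0],[1.5,0,0],6.4],
    [[0,0,0],[1.5,0,0],6.4],
    [[0,0,0],[1.5,0,0],6.4],
    [[0,0,0],[0.7,0,0],6.4],
    [[0,0,0],[0,0,0],6.4],
    [[0,0,0],[0,0,0],6.4]
  ]
}}

```text
clock: 6.82
tool_pos: [0.523, 0.0458, 0.1724]
eef_rot: [0.704, 0.064, -0.704, 0.064]
contact_force: [0.1, 0.6, -1.3]
opening: 0.727
```

```bash
python3 - <<'E'
from h import *
go((.5228,.0452,.165),-79)
w,cw=shot('wrist','w4');s,cs=shot('scene','s4')
p,q=w['pose'];M=R.from_quat(q).as_matrix();pin=p+M@[.125,0,0];print(pin,px(cw,pin),px(cs,pin))
a=cv2.resize(w['color'][120:240,263:363],(500,600),interpolation=cv2.INTER_CUBIC)
b=cv2.resize(s['color'][195:240,330:352+0],(293,600),interpolation=cv2.INTER_CUBIC)
cv2.imwrite('pics/c4.png',np.hstack([a,b])[:,:,::-1])
E
```

```text
t 6.8167 rotvec [-0.63 -0.   -0.01] shift_cm tool [0.735 0.054 0.028] shift in final axes [0.735 0.054 0.029] F [ 0.08  0.57 -1.25] open 64.03536390756817
[0.52298887 0.04576809 0.04735492] [313.71218056 192.37474161] [341.48052602 226.93772357]
```

View pics/c4.png

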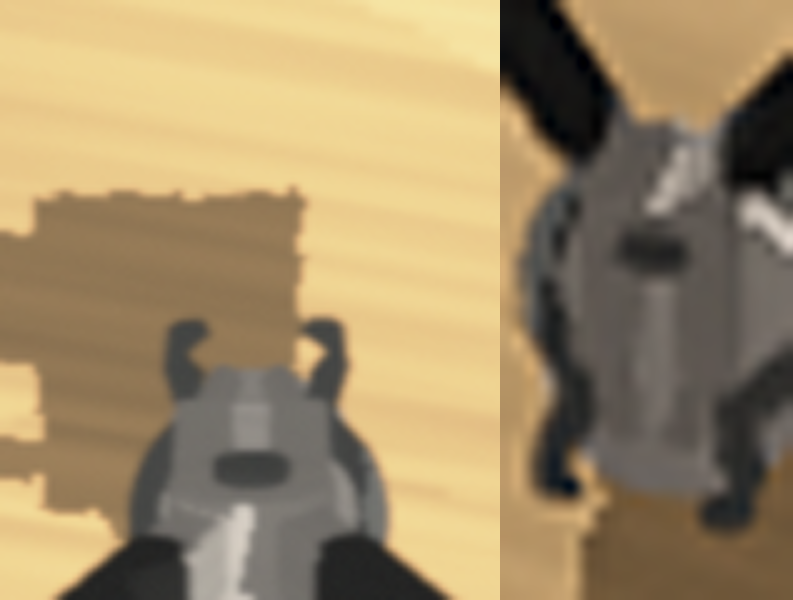

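Ear notches are at crop (192,347) and (330,350), and the pins' far edge is at row 368. So the pins are about 4 mm nearer the robot than nominal, which matches the grasp offset against the block centre. I'll compute the relative shift.

```bash
python3 - <<'E'
from h import *
w=pickle.load(open('w4.pkl','rb'));c=cam(w,w['pose']);M=R.from_quat(w['pose'][1]).as_matrix()
f=lambda u:(263+u[0]/5,120+u[1]/5)
for row in(340,348,355):
    n=onz(c,f((257,row)),.034);print('notch',row,n,n[:2]-.0325*np.array([np.cos(.19),np.sin(.19)]))
for row in(365,370):
    t=onz(c,f((255,row)),.0474)+M@[0,0,.003];print('pin',row,t)
print('tool shift',M.T@(onz(c,f((257,348)),.034)-t)*100)
E
```

```text
notch 340 [0.52338982 0.04517467 0.034     ] [0.49147468 0.03903676]
notch 348 [0.5218912  0.04489968 0.034     ] [0.48997607 0.03876177]
notch 355 [0.52057603 0.04465835 0.034     ] [0.4886609  0.03852044]
pin 365 [0.51953455 0.04487974 0.04739991]
pin 370 [0.51863522 0.04471507 0.04739991]
tool shift [ 1.34000685  0.04024071 -0.32356197]
```

>>> {"api": "drive_tool", "payload": {
  "deltas": [
    [[-0.6,0,0],[0,0.04,-0.34],6.4],
    [[0,0,0],[0.3,0,0],6.4],
    [[0,0,0],[0.3,0,0],6.4],
    [[0,0,0],[0.3,0,0],6.4],
    [[0,0,0],[0.3,0,0],6.4],
    [[0,0,0],[0.2,0,0],6.4],
    [[0,0,0],[0.2,0,0],6.4],
    [[0,0,0],[0,0,0],6.4],
    [[0,0,0],[0,0,0],6.4]
  ]
}}

```text
clock: 7.67
tool_pos: [0.5261, 0.0459, 0.1561]
eef_rot: [-0.704, -0.068, 0.704, -0.068]
contact_force: [-0.1, -1.2, -1.1]
opening: 0.73
```

```bash
python3 - <<'E'
from h import *
go((.5262,.0452,.150),-79)
w,cw=shot('wrist','w5');s,cs=shot('scene','s5')
E
```

```text
t 7.6667 rotvec [-0.03  0.02 -0.  ] shift_cm tool [0.605 0.075 0.002] shift in final axes [0.605 0.075 0.002] F [-0.08 -1.19 -1.06] open 64.2853709995806
```

>>> {"api": "drive_tool", "payload": {
  "deltas": [
    [[0,0,0],[0.15,0.02,0],6.4],
    [[0,0,0],[0.15,0,0],6.4],
    [[0,0,0],[0.2,0,0],6.4],
    [[0,0,0],[0,0,0],6.4],
    [[0,0,0],[0,0,0],6.4]
  ]
}}

```text
clock: 8.18
tool_pos: [0.5261, 0.0458, 0.1511]
eef_rot: [-0.704, -0.068, 0.704, -0.068]
contact_force: [0.2, -0.8, -0.2]
opening: 0.724
```

```bash
python3 - <<'E'
from h import *
go((.5262,.0452,.150),-79)
w,cw=shot('wrist','w6')
p4=pickle.load(open('w4.pkl','rb'))
for n in('w4','w5','w6'):
    w=pickle.load(open(n+'.pkl','rb'));print(n,w['pose'][0])
a=[cv2.resize(pickle.load(open(n+'.pkl','rb'))['color'][150:250,273:353],(400,500),interpolation=cv2.INTER_CUBIC) for n in('w5','w6')]
cv2.imwrite('pics/c6.png',np.hstack(a)[:,:,::-1])
E
```

```text
t 8.1833 rotvec [-0.02  0.02 -0.  ] shift_cm tool [0.105 0.058 0.003] shift in final axes [0.105 0.059 0.003] F [ 0.16 -0.75 -0.25] open 63.75263473521592
w4 [0.5229816  0.04578601 0.17235492]
w5 [0.52608065 0.045943   0.15605125]
w6 [0.52612187 0.0457808  0.15105062]
```

View pics/c6.png

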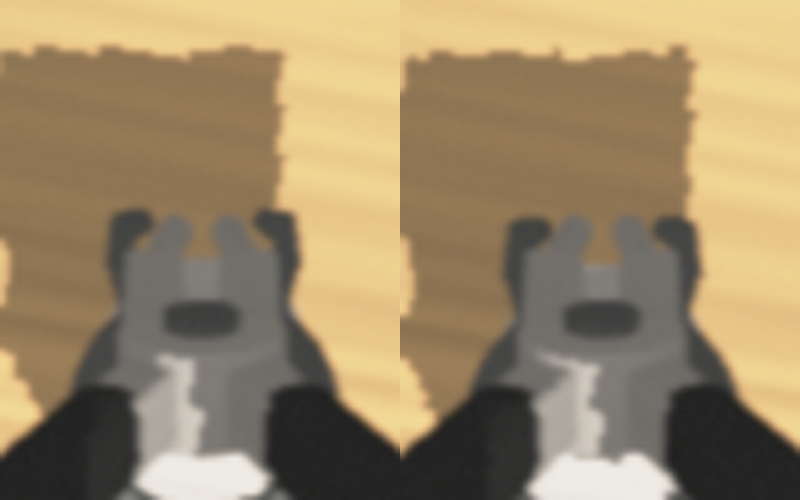

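The pins are centred between the ears at crop (575,230) and (630,230), and the ear hooks are at (530,225) and (675,225). Now I squeeze gradually.

>>> {"api": "drive_tool", "payload": {
  "deltas": [
    [[0,0,0],[0,0,-0.06],6.2],
    [[0,0,0],[0,0,0],5.9],
    [[0,0,0],[0,0,0],5.6],
    [[0,0,0],[0,0,0],5.3],
    [[0,0,0],[0,0,0],5.1],
    [[0,0,0],[0,0,0],4.9],
    [[0,0,0],[0,0,0],4.9]
  ],
  "force": 22
}}

```text
clock: 8.82
tool_pos: [0.5268, 0.046, 0.1513]
eef_rot: [0.704, 0.068, -0.704, 0.068]
contact_force: [-0.0, 0.7, -1.0]
opening: 0.558
```

```bash
python3 - <<'E'
from h import *
go((.5262,.0452,.150),-79)
w,cw=shot('wrist','w7')
E
```

```text
t 8.8167 rotvec [-0.02 -0.    0.01] shift_cm tool [0.125 0.07  0.072] shift in final axes [0.125 0.07  0.072] F [-0.01  0.72 -1.  ] open 49.143572983359554
```

>>> {"api": "drive_tool", "payload": {
  "deltas": [
    [[0,0,0],[0,0,0],4.6],
    [[0,0,0],[0,0,0],4.3],
    [[0,0,0],[0,0,0],4.0],
    [[0,0,0],[0,0,0],3.8],
    [[0,0,0],[0,0,0],3.8]
  ]
}}

```text
clock: 9.28
tool_pos: [0.5268, 0.0458, 0.1512]
eef_rot: [-0.704, -0.068, 0.704, -0.068]
contact_force: [-1.0, -1.4, -1.1]
opening: 0.433
```

```bash
python3 - <<'E'
from h import *
go((.5262,.0452,.150),-79)
w,cw=shot('wrist','w8')
E
```

```text
t 9.2833 rotvec [-0.03  0.   -0.01] shift_cm tool [0.118 0.045 0.067] shift in final axes [0.118 0.045 0.067] F [-0.97 -1.45 -1.12] open 38.156796073385216
```

>>> {"api": "drive_tool", "payload": {
  "deltas": [
    [[0,0,0],[0,0,0],3.5],
    [[0,0,0],[0,0,0],3.2],
    [[0,0,0],[0,0,0],2.9],
    [[0,0,0],[0,0,0],2.5],
    [[0,0,0],[0,0,0],2.5],
    [[0,0,0],[0,0,0],2.5]
  ]
}}

```text
clock: 9.83
tool_pos: [0.5268, 0.0459, 0.1512]
eef_rot: [0.704, 0.068, -0.704, 0.068]
contact_force: [-0.6, 0.7, -1.6]
opening: 0.311
```

```bash
python3 - <<'E'
from h import *
go((.5262,.0452,.150),-79)
w,cw=shot('wrist','w9');s,cs=shot('scene','s9')
a=[cv2.resize(pickle.load(open(n+'.pkl','rb'))['color'][150:250,258:368],(400,364),interpolation=cv2.INTER_CUBIC) for n in('w8','w9')]
b=[cv2.resize(s['color'][195:245,317:372],(400,236*1),interpolation=cv2.INTER_CUBIC)[:,:],cv2.resize(pickle.load(open('w7.pkl','rb'))['color'][170:235,258:368],(400,236),interpolation=cv2.INTER_CUBIC)]
cv2.imwrite('pics/c9.png',np.vstack([np.hstack(a),np.hstack(b)])[:,:,::-1])
E
```

```text
t 9.8333 rotvec [-0.03 -0.   -0.  ] shift_cm tool [0.121 0.057 0.071] shift in final axes [0.121 0.057 0.071] F [-0.58  0.66 -1.65] open 27.395274225725593
```

View pics/c9.png

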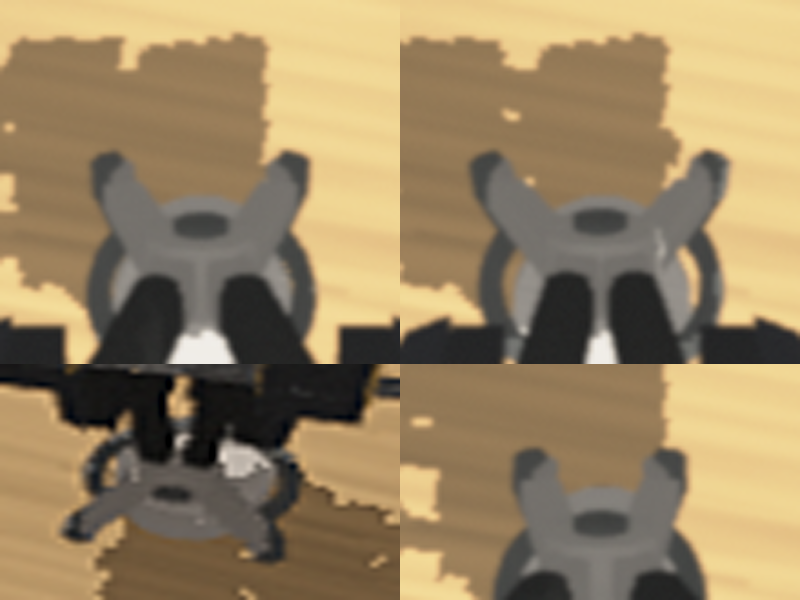

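The ring is spread with the pins seated in both ears (crop (485,165), (715,165)), and no vertical load shows. Now I lift.

>>> {"api": "drive_tool", "payload": {
  "deltas": [
    [[0,0,0],[-0.2,0,0],2.5],
    [[0,0,0],[-0.4,0,0],2.5],
    [[0,0,0],[-0.7,0,0],2.5],
    [[0,0,0],[-1,0,0],2.5],
    [[0,0,0],[-1.2,0,0],2.5],
    [[0,0,0],[-1.5,0,0],2.5],
    [[0,0,0],[-1.5,0,0],2.5],
    [[0,0,0],[-1.5,0,0],2.5],
    [[0,0,0],[-1.5,0,0],2.5],
    [[0,0,0],[-1.5,0,0],2.5],
    [[0,0,0],[0,0,0],2.5],
    [[0,0,0],[0,0,0],2.5]
  ]
}}

```text
clock: 10.93
tool_pos: [0.5273, 0.0459, 0.2623]
eef_rot: [0.705, 0.068, -0.703, 0.068]
contact_force: [0.2, -0.8, -1.8]
opening: 0.312
```

```bash
python3 - <<'E'
from h import *
np.set_printoptions(precision=4,suppress=True,linewidth=180)
_,_,st=now();print(st['clock'],st['tool_pos'],st['contact_force'],st['opening']*88.1)
w,c=shot('wrist','w10');s,cs=shot('scene','s10')
# wood = saturated; grey objects = low saturation. print runs of grey per row
for nm in('w9','w10'):
    im=pickle.load(open(nm+'.pkl','rb'))['color'][:,:,:].astype(int)
    g=(im.max(2)-im.min(2))<45
    print(nm)
    for v in range(185,250,4):
        row=g[v,230:400].astype(int);e=np.flatnonzero(np.diff(row))+231
        print(v,e)
E
```

```text
10.9333 [0.5273 0.0459 0.2623] [ 0.2399 -0.7767 -1.8161] 27.444771154532447
w9
185 []
189 []
193 [278 288 339 347]
197 [277 290 337 348]
201 [278 294 332 348]
205 [279 299 304 323 327 346]
209 [282 343]
213 [284 342]
217 [282 344]
221 [281 289 292 335 339 345]
225 [280 287 290 337 341 346]
229 [279 287 289 338 341 347]
233 [280 288 289 338 340 346]
237 [281 345]
241 [260 367]
245 [257 370]
249 [255 286 290 337 341 372]
w10
185 [300 327]
189 [298 329]
193 [277 288 296 331 338 348]
197 [277 290 295 331 337 348]
201 [278 347]
205 [281 345]
209 [282 343]
213 [285 342]
217 [283 335 337 344]
221 [281 287 294 332 340 346]
225 [280 286 297 329 341 346]
229 [280 286 297 329 341 347]
233 [281 287 296 331 340 346]
237 [282 289 295 312 315 332 338 345]
241 [260 310 316 367]
245 [257 310 317 370]
249 [255 287 289 312 318 337 341 372]
```

The ring edges are unchanged after the lift, so it is held. I'll stage beside the spindle to see it in the wrist camera.

>>> {"api": "drive_tool", "payload": {
  "deltas": [
    [[0,0,0],[0,-0.9,0.2],2.5],
    [[0,0,0],[0,-1.7,0.3],2.5],
    [[0,0,0],[0,-1.7,0.3],2.5],
    [[0,0,0],[0,-1.7,0.3],2.5],
    [[0,0,0],[0,-1.7,0.3],2.5],
    [[0,0,0],[0,-1.7,0.3],2.5],
    [[0,0,0],[0,-1.7,0.3],2.5],
    [[0,0,0],[0,-1.5,0.2],2.5],
    [[0,0,0],[0,-1,0],2.5],
    [[0,0,0],[0,0,0],2.5],
    [[0,0,0],[0,0,0],2.5]
  ]
}}

```text
clock: 11.95
tool_pos: [0.479, 0.1754, 0.2608]
eef_rot: [-0.704, -0.068, 0.704, -0.068]
contact_force: [-0.3, -1.2, -2.3]
opening: 0.309
```

```bash
python3 - <<'E'
from h import *
np.set_printoptions(precision=4,suppress=True,linewidth=180)
w=pickle.load(open('w10.pkl','rb'));c=cam(w,w['pose']);p,q=w['pose'];M=R.from_quat(q).as_matrix()
for row in(226,228,230):
    b=onz(c,(313.3,row),p[2]-.119);print('bore tool',M.T@(b-p)*100)
for n,z in(('half w',p[2]-.119),):
    print('width',np.linalg.norm(onz(c,(280,228),z)-onz(c,(347,228),z)))
w,c=shot('wrist','w11');p,q=w['pose'];print(p)
for h,rr in((.1015,.0165),(.097,.02),(.08,.024),(.05,.046)):
    print(h,px(c,[.4775,.2345,h]),px(c,[.4775,.2345+rr,h]))
u,v=px(c,[.4775,.2345,.1]).round().astype(int)
print(u,v);u0,v0=u-60,max(v-60,0)
cv2.imwrite('pics/w11c.png',cv2.resize(w['color'][v0:v0+100,u0:u0+130],(780,600),interpolation=cv2.INTER_CUBIC)[:,:,::-1]);print('crop',u0,v0)
E
```

```text
bore tool [11.8924 -0.0382  2.9222]
bore tool [11.8919 -0.0383  3.1131]
bore tool [11.8914 -0.0384  3.3048]
width 0.05943983471432474
[0.479  0.1754 0.2608]
0.1015 [253.5826 172.7548] [236.7006 169.5818]
0.097 [254.4155 171.7503] [234.231  167.9525]
0.08 [257.3617 168.197 ] [234.3594 163.8526]
0.05 [261.897 162.728] [221.3163 155.0196]
254 172
crop 194 112
```

View pics/w11c.png

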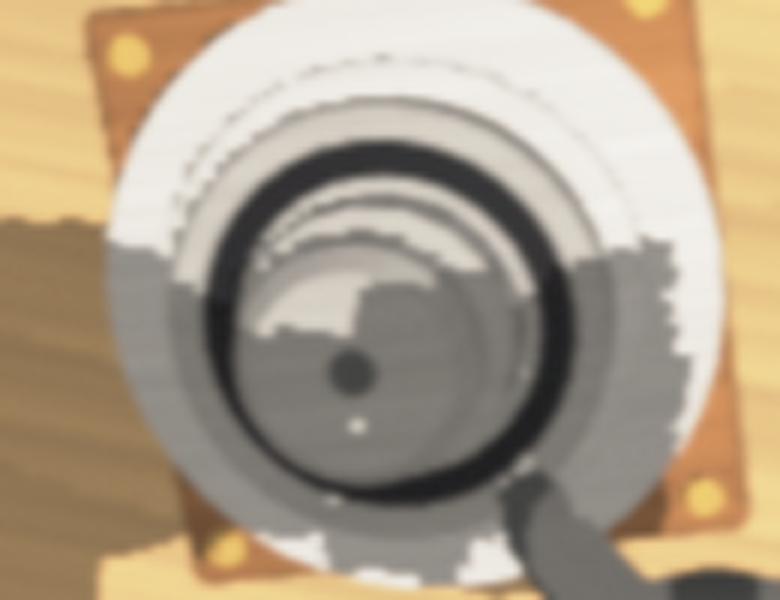

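The view shows the spindle's centre dot at crop (352,372), i.e. image (252.7,174), and the black bearing seal centred at crop (391,324). The measured ring width of 59.4 mm matches a spread ring.

```bash
python3 - <<'E'
from h import *
np.set_printoptions(precision=4,suppress=True,linewidth=180)
w=pickle.load(open('w11.pkl','rb'));c=cam(w,w['pose']);p,q=w['pose'];M=R.from_quat(q).as_matrix()
im=w['color'].astype(int)
S=onz(c,(194+(352.5+.5)/6-.5,112+372/6-.5),.1015)
m=cv2.inRange(w['color'],(0,0,0),(75,75,75))[112:212,194:324]
m[75:,80:]=0
k=cv2.moments(m);n,l,st,ce=cv2.connectedComponentsWithStats(m)
i=max(range(1,n),key=lambda j:st[j,2]*st[j,3]);print('seal box',st[i])
x,y,ww,hh,_=st[i];pts=cv2.findContours((l==i).astype(np.uint8),cv2.RETR_EXTERNAL,cv2.CHAIN_APPROX_NONE)[0];k=max(pts,key=len)
(e,ax,an)=cv2.fitEllipse(k);P=onz(c,(e[0]+194,e[1]+112),.066);print('seal',e,ax,P)
d=onz(c,(e[0]+194+ax[0]/2,e[1]+112),.066)-P;print('r seal',np.linalg.norm(d))
# dark dot
b=im.sum(2)[165:182,244:262];yy,xx=np.nonzero(b<im.sum(2)[165:182,244:262].min()+70);D=onz(c,(xx.mean()+244,yy.mean()+165),.1015);print('dot',xx.mean()+244,yy.mean()+165,D,S)
bore=p+M@[.1189,-.0004,.0311]
print('bore',bore,'shift tool cm from bore to spindle',M.T@(D-bore)*100,M.T@(P-bore)*100)
print('TCP',p)
E
```

```text
seal box [ 34  24  62  60 686]
seal (64.10835266113281, 53.930049896240234) (56.33289337158203, 57.81517028808594) [0.4768 0.236  0.066 ]
r seal 0.030475599342958553
dot 252.2 173.8 [0.4762 0.2357 0.1015] [0.4765 0.2356 0.1015]
bore [0.4484 0.1697 0.1419] shift tool cm from bore to spindle [ 4.0343 -5.9412 -4.0001] [ 7.5843 -5.9636 -4.0629]
TCP [0.479  0.1754 0.2608]
```

>>> {"api": "drive_tool", "payload": {
  "deltas": [
    [[0,0,0],[0,-0.95,-0.6],2.5],
    [[0,0,0],[0,-1.2,-0.8],2.5],
    [[0,0,0],[0,-1.2,-0.8],2.5],
    [[0,0,0],[0,-1.2,-0.8],2.5],
    [[0,0,0],[0,-0.9,-0.7],2.5],
    [[0,0,0],[0,-0.5,-0.33],2.5],
    [[0,0,0],[0,0,0],2.5],
    [[0,0,0],[0,0,0],2.5],
    [[0,0,0],[0,0,0],2.5]
  ]
}}

```text
clock: 12.75
tool_pos: [0.5074, 0.2401, 0.2611]
eef_rot: [-0.704, -0.067, 0.704, -0.068]
contact_force: [0.8, -0.8, -2.1]
opening: 0.312
```

```bash
python3 - <<'E'
from h import *
np.set_printoptions(precision=4,suppress=True,linewidth=180)
p,q,st=now();M=R.from_quat(q).as_matrix();b=p+M@[.1189,-.0004,.0311];print(st['clock'],p,st['contact_force'],st['opening']*88.1,'bore',b,'err cm tool',M.T@(np.array([.4766,.2358,0])-b)*100,'x axis',M[:,0])
w,c=shot('wrist','w12');s,_=shot('scene','s12')
im=w['color'].astype(int)
for v in range(185,245,4):
    print(v,' '.join(f'{x:3d}' for x in im[v,270:358:2].mean(1).astype(int)))
for z in(.1015,.097):print(px(c,[.4766,.2358,z]))
E
```

```text
12.75 [0.5074 0.2401 0.2611] [ 0.802  -0.7548 -2.1444] 27.44319496014609 bore [0.4768 0.2345 0.1422] err cm tool [14.2196 -0.1476 -0.02  ] x axis [-0.0005 -0.0012 -1.    ]
185 141 142 142 144 145 133 120 120 106  54  34  32  62 106 109 104 106 111 112 117 117 118 119 117 117 119 123 144 191 188 113  59  57  95 195 211 207 218 236 237 237 238 238 238
189 141 141 144 147 137 157 163 102  48  33  40  94 110 102 114 121 123 123 123 121 119 119 120 120 125 180 211 207 175 129 184 177  78  57  73 161 182 195 220 221 236 237 237 236
193 143 144 144 132  83  66  67  71  94  71  99 107 109 122 122 118 111 109 110 112 113 113 111 112 113 113 127 188 212 209 175 180 177  86  98  87  69  68  93 169 233 236 235 235
197 143 143 142 127  75  66  84 106 106 108 116 114 123 119 111 113 115 115 113 114 115 115 115 115 116 116 117 119 140 190 211 182 178 129 107 109 102  74 101 196 235 233 232 233
201 142 144 142 132  87  71 101 110 110 110 110 109 111 113 116 117 119 120 120 120 120 119 120 120 120 119 119 126 173 171 142 114 110 110 110 112 110  89 117 213 235 233 232 233
205 156 213 166 150 117  91 
[... 1111 characters left out ...]
  40  35  36  35  34  34  52 103  93  44  36  36  35  36  35  61 173 223 232 232 228 130  66  74 114 144 147 151 154 160
233 187 139 136 176 178 109  69  69  98 208 230 233 217  86  34  34  36  36  37  34  47 103  91  42  35  34  36  36  36  35 108 225 231 228 191  78  67  92 155 195 197 197 198 198
237 108 142 143 145 150 143  83  68  68  88 171 181 104  35  34  34  36  36  35  35  65 187 180  46  34  35  36  35  35  35  39 131 197 175  83  66  71 115 193 201 202 202 185 115
241  42  43  37  37  36  36  36  37  54  81  81  77  40  34  36  35  36  35  35  35  98 183 180  84  32  34  35  35  34  36  36  39  60  66  66  52  35  37  36  37  38  36  38  40
[311.9086 212.2087]
[311.9208 210.7113]
```

>>> {"api": "drive_tool", "payload": {
  "deltas": [
    [[0,0,0],[0,-0.14,0],2.5],
    [[0,0,0],[0.6,0,0],2.5],
    [[0,0,0],[0.8,0,0],2.5],
    [[0,0,0],[0.8,0,0],2.5],
    [[0,0,0],[0.4,0,0],2.5],
    [[0,0,0],[0,0,0],2.5],
    [[0,0,0],[0,0,0],2.5]
  ]
}}

```text
clock: 13.43
tool_pos: [0.5071, 0.2425, 0.2346]
eef_rot: [-0.704, -0.067, 0.704, -0.068]
contact_force: [0.5, 0.4, -0.3]
opening: 0.312
```

```bash
python3 - <<'E'
from h import *
from scipy.optimize import least_squares
np.set_printoptions(precision=4,suppress=True,linewidth=180)
p,q,st=now();M=R.from_quat(q).as_matrix();b=p+M@[.1189,-.0004,.0311];print(st['clock'],p,st['contact_force'],st['opening']*88.1,'bore',b,'err cm tool',M.T@(np.array([.4766,.2358,0])-b)*100)
w,c=shot('wrist','w13');s,_=shot('scene','s13')
im=w['color'].astype(int);g=(im.max(2)-im.min(2))<40
for v in range(90,200,6):
    e=np.flatnonzero(np.diff(g[v,180:450].astype(int)))+181;print(v,e)
# pulley: outermost edges per row
L=[];
for v in range(100,190,3):
    e=np.flatnonzero(g[v,200:430])
    if len(e)>40: L+=[(200+e[0],v),(201+e[-1],v)]
L=np.array(L,float)
for h in(.03,.04,.05):
    P=np.array([onz(c,u,h)[:2] for u in L]);f=least_squares(lambda x:np.hypot(*(P-x[:2]).T)-x[2],[.4766,.2358,.06],loss='soft_l1',f_scale=.001);print(h,f.x,np.abs(f.fun).mean())
E
```

```text
13.4333 [0.5071 0.2425 0.2346] [ 0.4906  0.42   -0.2772] 27.494428142794238 bore [0.4763 0.2369 0.1158] err cm tool [11.5778  0.1088 -0.0156]
90 []
96 []
102 []
108 []
114 []
120 []
126 []
132 []
138 []
144 []
150 [294 335]
156 [283 346]
162 [276 353]
168 [271 358]
174 [268 362]
180 [265 365]
186 [263 367]
192 [262 368]
198 [261 368]
0.03 [0.4763 0.2354 0.0607] 0.00034701170271516534
0.04 [0.4794 0.236  0.0589] 0.00033686507846895464
0.05 [0.4825 0.2367 0.0572] 0.000326716331955744
```

>>> {"api": "drive_tool", "payload": {
  "deltas": [
    [[0,0,0],[0,0.1,-0.03],2.5],
    [[0,0,0],[0,0,0],2.5],
    [[0,0,0],[0,0,0],2.5],
    [[0,0,0],[0,0,0],2.5],
    [[0,0,0],[0,0,0],2.5]
  ]
}}

```text
clock: 13.95
tool_pos: [0.5078, 0.2418, 0.2353]
eef_rot: [0.704, 0.068, -0.704, 0.068]
contact_force: [0.9, -1.0, -2.1]
opening: 0.311
```

```bash
cat > chk.py <<'E'
from h import *
from scipy.optimize import least_squares
import sys
np.set_printoptions(precision=4,suppress=True,linewidth=180)
p,q,st=now();M=R.from_quat(q).as_matrix();b=p+M@[.1189,-.0004,.0311];print(st['clock'],p,st['contact_force'],st['moment'],st['opening']*88.1,'bore',b,'err cm tool',(M.T@(np.array([.4769,.2357,0])-b)*100)[1:])
w,c=shot('wrist',sys.argv[1])
im=w['color'].astype(int);g=(im.max(2)-im.min(2))<40
L=[]
for v in range(100,190,3):
    e=np.flatnonzero(g[v,200:430])
    if len(e)>40: L+=[(200+e[0],v),(201+e[-1],v)]
L=np.array(L,float)
for h in(.03,.035):
    P=np.array([onz(c,u,h)[:2] for u in L]);f=least_squares(lambda x:np.hypot(*(P-x[:2]).T)-x[2],[.4766,.2358,.06],loss='soft_l1',f_scale=.001);print(h,f.x,np.abs(f.fun).mean())
E
python3 chk.py w14
```

```text
13.95 [0.5078 0.2418 0.2353] [ 0.9183 -1.0384 -2.1414] [ 0.0241 -0.0177  0.0476] 27.3998690011557 bore [0.4772 0.2363 0.1164] err cm tool [0.05   0.0452]
0.03 [0.476  0.2353 0.0609] 0.0003033846510030626
0.035 [0.4776 0.2356 0.06  ] 0.0002989684537241567
```

>>> {"api": "drive_tool", "payload": {
  "deltas": [
    [[0,0,0],[0.2,0.05,0],2.5],
    [[0,0,0],[0.3,0,0],2.5],
    [[0,0,0],[0.3,0,0],2.5],
    [[0,0,0],[0.3,0,0],2.5],
    [[0,0,0],[0.3,0,0],2.5],
    [[0,0,0],[0.2,0,0],2.5],
    [[0,0,0],[0,0,0],2.5],
    [[0,0,0],[0,0,0],2.5]
  ]
}}

```text
clock: 14.67
tool_pos: [0.5078, 0.2412, 0.219]
eef_rot: [-0.704, -0.068, 0.704, -0.068]
contact_force: [-1.0, 0.3, -1.2]
opening: 0.312
```

```bash
python3 chk.py w15
```

```text
14.6667 [0.5078 0.2412 0.219 ] [-0.952   0.3176 -1.2398] [ 0.058   0.0026 -0.0225] 27.455188266709058 bore [0.4771 0.2357 0.1001] err cm tool [-0.011   0.0174]
0.03 [0.4762 0.2353 0.0607] 0.00026474465029666913
0.035 [0.4779 0.2356 0.0598] 0.00026068859758130385
```

>>> {"api": "drive_tool", "payload": {
  "deltas": [
    [[0,0,0],[0.1,0,0],2.5],
    [[0,0,0],[0.1,0,0],2.5],
    [[0,0,0],[0.1,0,0],2.5],
    [[0,0,0],[0.1,0,0],2.5],
    [[0,0,0],[0.1,0,0],2.5],
    [[0,0,0],[0.1,0,0],2.5],
    [[0,0,0],[0,0,0],2.5],
    [[0,0,0],[0,0,0],2.5]
  ]
}}

```text
clock: 15.38
tool_pos: [0.5078, 0.2412, 0.2131]
eef_rot: [-0.704, -0.068, 0.704, -0.068]
contact_force: [0.4, 0.8, -1.7]
opening: 0.314
```

```bash
python3 chk.py w16;  python3 - <<'E'
from h import *
for nm in('w10','w15','w16'):
    w=pickle.load(open(nm+'.pkl','rb'));im=w['color'].astype(int).mean(2).astype(int)
    print(nm)
    for v in range(216,240,3): print(v,' '.join(f'{x:3d}' for x in im[v,274:302]),'|',' '.join(f'{x:3d}' for x in im[v,326:352]))
E
```

```text
15.3833 [0.5078 0.2412 0.2131] [ 0.3865  0.7863 -1.7075] [0.0004 0.0188 0.0275] 27.693972570709274 bore [0.4772 0.2357 0.0942] err cm tool [-0.0074  0.0286]
0.03 [0.4767 0.2356 0.0604] 0.00026615459168768924
0.035 [0.4783 0.2359 0.0594] 0.0002620187605481671
w10
216 197 197 196 196 196 196 194 181 142  95  71  68  69  68  77  94 109 111 112 111 111 112 111 111 113 116 115 116 | 119 122 132 134 121 113 111 112 114 118 106  82  70  68  68  68  72 100 152 188 197 199 199 199 199 200
219 201 202 201 201 200 196 176 127  84  71  71  70  71  89 132 174 187 178 151 123 113 112 112 112 113 113 113 111 | 115 120 130 133 119 113 122 152 185 201 200 180 136  88  70  67  67  73 106 161 195 204 205 204 204 204
222 197 198 199 199 196 180 135  88  72  71  70  76 106 158 190 197 196 195 193 180 153 125 113 111 112 111 110 109 | 112 117 125 129 131 157 187 201 204 204 205 203 190 149  94  69  67  68  75 107 163 199 205 206 205 205
225 193 193 193 192 186 157 101  72  70  71  72  94 146 184 193 193 193 193 192 192 190 184 165 128  94  72  58  48 |  61  85 122 164 186 193 195 197 198 198 199 199 196 1
[... 3798 characters left out ...]
66  69  81 115 166 200 208 208 209
231 224 206 170 134 119 103  81  71  69  69  69  68  60  46  50  83 107 113 115 115 113  98  66  41  36  35  35  35 |  36  34  37  52  84 107 114 114 114 113 107  87  62  56  61  65  66  67  74  96 132 171 199 204 207 219
234 231 229 222 202 172 141 113  82  70  69  69  70  67  59  46  43  65  92 108 108  93  64  42  34  35  36  37  35 |  35  36  34  35  47  76 103 113 115 106  84  61  56  59  64  66  67  73  93 120 158 192 208 218 227 231
237 228 229 228 227 218 196 166 126  84  70  69  69  69  68  63  52  45  66  90  89  62  40  33  35  34  35  35  34 |  35  34  35  36  35  44  69  95 100  83  62  59  63  65  65  67  68  71  94 142 185 210 223 229 231 231
```

>>> {"api": "drive_tool", "payload": {
  "deltas": [
    [[0,0,0],[0.1,0,0],2.5],
    [[0,0,0],[0.1,0,0],2.5],
    [[0,0,0],[0.1,0,0],2.5],
    [[0,0,0],[0.1,0,0],2.5],
    [[0,0,0],[0.1,0,0],2.5],
    [[0,0,0],[0.1,0,0],2.5],
    [[0,0,0],[0.1,0,0],2.5],
    [[0,0,0],[0.1,0,0],2.5],
    [[0,0,0],[0,0,0],2.5],
    [[0,0,0],[0,0,0],2.5],
    [[0,0,0],[0,0,0],2.5]
  ]
}}

```text
clock: 16.35
tool_pos: [0.5079, 0.2412, 0.2052]
eef_rot: [0.704, 0.068, -0.704, 0.068]
contact_force: [0.1, -0.6, -2.5]
opening: 0.309
```

```bash
python3 chk.py w17
```

```text
16.35 [0.5079 0.2412 0.2052] [ 0.1391 -0.5502 -2.4513] [-0.0081  0.03   -0.0655] 27.181182735513133 bore [0.4773 0.2357 0.0863] err cm tool [-0.0069  0.0406]
0.03 [0.4774 0.2357 0.0599] 0.00025400273674816944
0.035 [0.479  0.2361 0.059 ] 0.0002500558030759324
```

>>> {"api": "drive_tool", "payload": {
  "deltas": [
    [[0,0,0],[0.06,0,0],2.5],
    [[0,0,0],[0.06,0,0],2.5],
    [[0,0,0],[0.06,0,0],2.5],
    [[0,0,0],[0.06,0,0],2.5],
    [[0,0,0],[0,0,0],2.5],
    [[0,0,0],[0,0,0],2.5],
    [[0,0,0],[0,0,0],2.5]
  ]
}}

```text
clock: 16.98
tool_pos: [0.5079, 0.2413, 0.2028]
eef_rot: [0.704, 0.068, -0.704, 0.068]
contact_force: [-1.3, -0.6, -2.1]
opening: 0.309
```

```bash
cat > ft.py <<'E'
from h import *
from plant import r
np.set_printoptions(precision=4,suppress=True,linewidth=180)
a=[]
for i in range(8):
    r.snapshot('wrist');s=r.get_state();a.append(np.r_[s['tool_pos'],s['contact_force'],s['moment']])
print(s['clock'],np.mean(a,0),'sd',np.std(a,0)[:6])
E
python3 ft.py; python3 chk.py w18; python3 - <<'E'
from h import *
# ring edge rows in hand: compare outer ring edges with w10 (slip check)
for nm in('w10','w17','w18'):
    im=pickle.load(open(nm+'.pkl','rb'))['color'].astype(int).mean(2)
    out=[]
    for v in(222,225,228,231,234):
        l=np.flatnonzero(im[v,274:296]<73);r=np.flatnonzero(im[v,334:352]<73)
        out.append((v,274+l[0],274+l[-1],334+r[0] if len(r) else 0,334+r[-1] if len(r) else 0))
    print(nm,out)
E
```

```text
17.3833 [ 0.5079  0.2413  0.2028 -0.0174  0.1448 -1.5189  0.0165 -0.0036 -0.0068] sd [0.     0.     0.     0.6197 0.6139 0.4312]
17.3833 [0.5079 0.2413 0.2028] [-1.2617  1.2584 -1.7282] [ 0.0534 -0.0022 -0.0335] 27.242060828041474 bore [0.4772 0.2357 0.0839] err cm tool [-0.0056  0.0344]
0.03 [0.4765 0.2355 0.0606] 0.0002551002111517538
0.035 [0.4782 0.2359 0.0596] 0.00025100173147228687
w10 [(222, np.int64(282), np.int64(284), np.int64(341), np.int64(343)), (225, np.int64(281), np.int64(284), np.int64(342), np.int64(344)), (228, np.int64(281), np.int64(284), np.int64(342), np.int64(343)), (231, np.int64(281), np.int64(284), np.int64(341), np.int64(342)), (234, np.int64(282), np.int64(285), np.int64(341), np.int64(343))]
w17 [(222, np.int64(279), np.int64(285), np.int64(341), np.int64(343)), (225, np.int64(279), np.int64(284), np.int64(342), np.int64(345)), (228, np.int64(281), np.int64(284), np.int64(342), np.int64(343)), (231, np.int64(281), np.int64(285), np.int64(341), np.int64(342)), (234, np.int64(282), np.int64(295), np.int64(339), np.int64(343))]
w18 [(222, np.int64(278), np.int64(285), np.int64(341), np.int64(347)), (225, np.int64(279), np.int64(284), np.int64(342), np.int64(343)), (228, np.int64(280), np.int64(284), np.int64(342), np.int64(343)), (231, np.int64(281), np.int64(285), np.int64(341), np.int64(344)), (234, np.int64(282), np.int64(295), np.int64(340), np.int64(343))]
```

>>> {"api": "drive_tool", "payload": {
  "deltas": [
    [[0,0,0],[0.05,0,0],2.5],
    [[0,0,0],[0.05,0,0],2.5],
    [[0,0,0],[0,0,0],2.5],
    [[0,0,0],[0,0,0],2.5]
  ]
}}

```text
clock: 17.77
tool_pos: [0.5079, 0.2412, 0.2018]
eef_rot: [-0.704, -0.068, 0.704, -0.068]
contact_force: [-0.2, -0.1, -1.9]
opening: 0.313
```

```bash
python3 ft.py
```

```text
18.1667 [ 0.5079  0.2413  0.2018  0.0055  0.3187 -1.4654  0.0087 -0.0276  0.0024] sd [0.     0.     0.     0.6716 0.4806 0.6628]
```

>>> {"api": "drive_tool", "payload": {
  "deltas": [
    [[0,0,0],[0.05,0,0],2.5],
    [[0,0,0],[0,0,0],2.5],
    [[0,0,0],[0,0,0],2.5]
  ]
}}

```text
clock: 18.42
tool_pos: [0.5079, 0.2412, 0.2013]
eef_rot: [0.704, 0.068, -0.704, 0.068]
contact_force: [0.6, -0.2, -0.0]
opening: 0.31
```

```bash
python3 ft.py
```

```text
18.8167 [ 0.5079  0.2413  0.2013 -0.1201  0.1982 -0.8542  0.0131 -0.0028 -0.0042] sd [0.     0.     0.     0.6145 0.5501 0.3454]
```

>>> {"api": "drive_tool", "payload": {
  "deltas": [
    [[0,0,0],[0.03,0,0],2.5],
    [[0,0,0],[0,0,0],2.5],
    [[0,0,0],[0,0,0],2.5]
  ]
}}

```text
clock: 19.07
tool_pos: [0.5079, 0.2413, 0.201]
eef_rot: [0.704, 0.068, -0.704, 0.068]
contact_force: [0.2, 0.4, -0.5]
opening: 0.31
```

```bash
python3 ft.py
```

```text
19.4667 [ 0.5079  0.2413  0.201   0.2363  0.1763 -0.4831  0.0252 -0.0234  0.0019] sd [0.     0.     0.     0.5624 0.4467 0.7347]
```

Contact with the collar begins at a TCP height of about 0.2014 m, as predicted. I'll back off slightly and check before handing in.

>>> {"api": "drive_tool", "payload": {
  "deltas": [
    [[0,0,0],[-0.04,0,0],2.5],
    [[0,0,0],[-0.04,0,0],2.5],
    [[0,0,0],[0,0,0],2.5],
    [[0,0,0],[0,0,0],2.5],
    [[0,0,0],[0,0,0],2.5],
    [[0,0,0],[0,0,0],2.5]
  ]
}}

```text
clock: 19.97
tool_pos: [0.5078, 0.2412, 0.2017]
eef_rot: [-0.704, -0.068, 0.704, -0.068]
contact_force: [0.3, -0.6, -2.1]
opening: 0.309
```

```bash
python3 ft.py; python3 chk.py w20; python3 - <<'E'
from h import *
s,c=shot('scene','s20');im=s['color'].astype(int).mean(2).astype(int)
w,cw=shot('wrist','w21')
im=w['color'].astype(int).mean(2).astype(int)
for v in(222,226,230,234): print(v,' '.join(f'{x:3d}' for x in im[v,274:300]),'|',' '.join(f'{x:3d}' for x in im[v,328:352]))
E
```

```text
20.3667 [ 0.5078  0.2412  0.2018 -0.0076  0.1988 -1.5694  0.0164 -0.0106 -0.0004] sd [0.     0.     0.     0.6259 0.5329 0.5956]
20.3667 [0.5079 0.2412 0.2018] [-0.5077 -0.4054 -0.8829] [ 0.0096  0.0035 -0.0048] 27.215549687719076 bore [0.4772 0.2357 0.0829] err cm tool [-0.0074  0.0341]
0.03 [0.4766 0.2356 0.0605] 0.0002535421875677072
0.035 [0.4783 0.2359 0.0595] 0.00024944923204119
222 118 117 113  94  61  47  57  67  70  70  70  71  82 101 117 122 122 121 116 111 109 110 110 112 112 111 | 130 142 134 116 110 110 115 118 120 120 115  99  77  67  66  67  68  72  73  64  82 137 183 202
226 120 120 117 103  76  61  66  68  69  70  70  76  96 115 122 122 120 116 114 117 117 116 110  91  65  45 |  89 112 117 116 115 115 114 114 116 119 120 116 100  76  66  66  73  91 100  90  99 153 194 205
230 119 120 119 117 106  87  73  68  68  69  69  73  89 108 118 119 117 115 115 115 115 106  82  51  36  34 |  38  59  91 112 116 115 115 115 116 118 117 106  85  70  65  71  87 102 102 111 150 189 203 205
234 177 187 193 190 172 135  95  75  70  69  69  68  70  82 101 114 115 115 114 110  96  65  41  37  36  35 |  36  35  47  77 103 113 113 113 115 112  99  79  68  68  66  68  73  95 135 175 198 205 205 204
```

```bash
python3 -c "
from plant import r
s=r.get_state();print(s['clock'],s['tool_pos'],s['contact_force'],s['opening']);print(r.finish_job())"
```

```text
20.5167 [0.5078561  0.24124249 0.20179468] [ 1.08395855  1.08717077 -1.44308999] 0.3118639595014915
the job is handed in; nothing more can be done
None
```

The spread ring is over the spindle at the groove, held open by the pliers with 22 N on the grip, and I handed the job in at 20.5 s. I took the pliers from the block by the handles, set the pins between the ring's ears, squeezed to the stop, lifted the ring off the tin and lowered it over the spindle.

Last checks:
- **Height:** I lowered the ring until the vertical force started to change at a tool height of about 0.2014 m, which is where I expected the collar. I then raised it to 0.2018 m, which puts its underside an estimated 0.5 mm above the collar.
- **Leaning:** the average vertical force went back to -1.57 N, which is about the weight of the pliers and ring. Average sideways forces were 0.2 N or less.
- **Position:** the ring's opening sits within about 0.5 mm of the measured spindle axis. The ring's width measured 59.4 mm after the lift, which fits a fully spread ring. The grip reads 27 mm, so the pliers are at their stop.
- **Disagreements:** the camera views differed by 1–3 mm on the absolute positions of the ring and spindle, so I used wrist-camera measurements relative to the tool instead.
- **Not directly checked:** I had used all 12 picture views before lowering the ring, so the final pose was checked only with numbers. That it lies level, that it stands clear of the spindle and that the other things on the bench have not moved were not confirmed by eye at the end.

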